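Load a sample vial and click the sample slide into the light beam

ROBOT

A 6-joint arm with a two-finger parallel gripper is mounted at the origin on a cart in front of the work surface, level with it; the furniture and walls round the work are solid. World frame = base frame: x ahead of the robot, y to its left, z up, the work surface at z = 0. Lengths are in m, angles in rad, forces in N, time in s.
With the tool pointing down it reaches from about 0.25 to 0.775 m from the base axis. Payload 4 kg.
Tool frame: the origin (TCP) lies at the very end of the fingers, on their centre line; the grasp point (between the pads) lies hold_point_z behind it (hold_point_z is the distance from the TCP to the grasp point, in m); z points along the fingers, y is the direction in which the jaws open and shut (so a half turn about z gives the same grasp; the last joint's range is limited). The gripper opens to 94 mm and grips with 3 to 60 N. Pads are 16 mm wide; open, the fingers measure 119 mm over their backs; the gripper's body (75 mm by 177 mm) begins 78 mm behind the grasp point.
Start: joints at [1.009, 0.087, 1.371, -0, 1.684, -0.103], TCP at [0.244, 0.493, 0.206] pointing down, gripper open.
Joint ranges: [-3.1, 3.1], [-0.76, 2.03], [0.27, 2.55], [-1.08, 4.22], [0.17, 2.65], [-2.57, 2.57]. Speed limits (rad/s): [2.79, 2.79, 3.14, 3.14, 3.14, 3.14].

INTERFACE

Orientations are given as [roll, pitch, yaw] about the fixed x, y, z axes, in that order (R = Rz(yaw) Ry(pitch) Rx(roll)).
In Python, from bench import * gives the robot as it stands.
- The arm moves only by the tool step_arm, never from a script. Its argument "increments" is text: rows parted by semicolons, each of 6 numbers parted by spaces: the shift along the tool's x, y, z in cm, then the turn, a rotation vector about the tool's x, y, z in rad. A call has 1 to 5 rows; each row shifts and turns the commanded pose from where the row before left it, along the tool's axes as they then stand; what a row does not reach is not made up. A row lasts 1/10 s, in which the tool goes at most 50 mm and 8.59 degrees, less where a joint would pass 70% of its speed; a pose out of reach is approached as far as the arm can. A call is refused whole if a number of a shift passes 5 or a number of a turn 0.15, either way. A call with a gripper value outside its range is refused whole. "claw" is the gripper's target within -1 to 1 (shut at 1, half-way at 0, fully open at -1), set as the call begins (left out, the last holds). The fingers move at their own pace and stop on an object; the grip force is fixed at half the most. Time passes only in rows, so rows that do not move let the fingers close. It gives the time, the measured TCP pose, the force and the opening at its end, in the units of the state.
- get_obs(): the state, without advancing time (a new reading comes with each control period).
- snapshot(name): name is "scene" or "top"; returns the picture (480x640x3 uint8, red, green, blue); there is no depth.
- calibration(name): a dict with "camera_matrix" (3x3 intrinsics, pixels), "k1" (the pictures are not rectified: a ray, as slopes to the right and down, at radius r is drawn at 1 + k1 r^2 times it, then the intrinsics apply), "eye" and "orientation" of the camera in the world. Camera axes: x right, y up, looking along -z (the intrinsics and any distortion apply to the point x, -y, -z); pixel columns grow to the right and rows downward; lengths in m; the calibration is good to about 2 mm. A picture is of the moment at which its call begins. calibration takes no time and is no camera call.
- close_job(): hands the job in, once; it reports no verdict.
The state is a dict: "time": time; "joint_positions": joint angles; "qvel": joint speeds; "joint_torque": joint torques, N m; "tool_pos": TCP position; "ee_rot": TCP orientation; "wrist_force": force on the tool from outside, world axes, zero at the start; "wrist_torque": the same for the moment, N m; "width": finger opening in m.
Only numpy, scipy, OpenCV 4.12 (cv2) and the standard library are available. Lean on these libraries where they do the work, as an engineer would, in place of code of your own. Each camera call takes 0.05 s, during which the arm holds its last target. There are 200 camera calls.

TASK

Stand the vial upright in the round pocket of the sample slide while the slide is still drawn back, and let go of it. Then take the slide by its square grip post and slide it along the rail toward the measuring head until you feel the ball click into the notch, with the vial between the lamp and the detector; stop there without pushing on past the notch. Finish still gripping the post and holding the slide at the notch, and leave the beaker, the weighing boat and the calibration weight where they stand.

Things in the scene. Friction and masses are not known exactly. Their poses are not given: they have to be found in the camera images.
- vial: Glass sample vial with a white screw cap, 16 mm in diameter, 48 mm tall, loose, standing upright on the worktop to the right of the rail. Origin: centre of its underside.
- rail: Fixed optical rail: aluminium base plate 70 x 440 x 10 mm with a dark guide rail along its middle, lying on the worktop. Its own y axis runs along the rail, from the drawn-back end toward the measuring head; z is up. Origin: on the rail's middle line at the worktop. Position and yaw vary.
- carrier (a joint): Travel of the sample slide along the rail's +y, in m: 0 fully drawn back, 0.185 at the far stop. It reads 0 to 0.03 at the start; the notch lies at 0.08 to 0.15, depending on where the head is clamped. The slide stays where it is left and drags lightly (about 1.5 N).
- pocket (a point): Middle of the pocket floor on the sample slide, 31 mm above the worktop. The pocket is an upright round cup, bore 22 mm, 15 mm deep (rim 46 mm above the worktop), its mouth flared to 28 mm. The slide is a steel strip 36 mm wide, 260 mm long, top 30 mm above the worktop, with a V notch in its far edge (rail +x side) beside the pocket.
- grip_post (a point): Point to grip on the slide's upright square post, 20 x 20 mm, sides parallel to the rail's x and y, standing 75 mm behind the pocket (rail -y). This point is on its axis 60 mm above the worktop; the post's sides run from 36 to 78 mm above the worktop. It moves with the slide.
- beam (a point): Middle of the light beam in the measuring head, over the rail's middle line, 58 mm above the worktop. When the pocket is straight under this point (seen from above) the slide is at the notch. Its axes are those of the rail.
- beaker: Bystander: glass beaker 53 x 58 x 68 mm. Origin: centre of its underside.
- weigh_boat: Bystander: white plastic weighing boat 69 x 69 x 16 mm. Origin: centre of its underside.
- calibration_weight: Bystander: metal calibration weight 28 mm in diameter, 52 mm tall. Origin: centre of its underside.
- head: Fixed measuring head: two grey blocks 44 mm long along the rail, 72 mm tall, lamp on the rail's -x side, detector on +x, 60 mm apart. A sprung ball in the detector block bears on the slide's edge: from 6 mm before the notch it draws the slide forward; to push it out again takes 6 to 9 N. Origin: under the beam, at the worktop.
Mind the look-alikes: they are no part of the job. Leave any red look-alike of the head alone.

How it is judged:
On the way, in this order (a step that is already met when the one before it is completed fails the run):
1. the vial stands in the pocket, let go, while the slide is still more than 30 mm short of the notch (distance between vial and pocket below 0.005 m and angle between vial's own z axis and vertical below 0.2 rad and contact force between the fingers and vial below 0.05 N and horizontal distance between pocket and beam above 0.03 m), for 0.2 s.
2. the slide is in the notch with the vial in the pocket, the fingers on the slide (horizontal distance between pocket and beam below 0.0025 m and distance between vial and pocket below 0.005 m and contact force between the fingers and carrier above 1 N), for 0.3 s.
At the end, for the whole second after the job is handed in: The slide is at rest at the notch (pocket within 2.5 mm of the beam, seen from above), the vial upright in the pocket within 5 mm of its floor's middle and not touched, the fingers still grip the post with over 1 N, and the three bystanders are within 20 mm of where they stood (all of step 2 and velocity of joint carrier between -0.005 and 0.005 m/s and angle between vial's own z axis and vertical below 0.2 rad and distance between the grasp point and grip_post below 0.04 m and contact force between the fingers and vial below 0.05 N and distance of each of beaker, weigh_boat, calibration_weight from where it was at the start of the episode below 0.02 m); the arm keeps its last pose, push and grip.
It fails at once if the slide is pushed more than 8 mm past the notch (y of pocket in the frame of beam above 0.008 m).
It fails at once if a bystander is moved by more than 20 mm (distance of any of beaker, weigh_boat, calibration_weight from where it was at the start of the episode above 0.02 m).
It also fails if it takes over 69 s, if anything falls off the work surface, if the arm or the gripper's body presses on something with over 40 N, if the wrist force passes 120 N, or if a joint passes its speed limit or range.

## Working session

There is one attempt and no reset: what is moved stays moved. The work goes in short steps, Python scripts to look and compute and a tool call to move; the robot and the scene stay as the last step left them, time stands still between calls to the robot, and variables do not carry over. Pictures are saved under pics/ and viewed, about 8 in all and at most 12, crops included, and the job is handed in when it is done.

Besides the shell and the picture viewer there is one more tool, called after "Request:" as name(argument=value, ...) on one line, values as JSON. step_arm: Moves the arm, as the interface text tells. Its arguments: {"type":"object","properties":{"increments":{"type":"string"},"claw":{"type":"number"}},"required":["increments"]}

```bash
mkdir -p pics
cat > h.py <<'E'
from bench import *
import numpy as np, cv2
def cam(n):
    c=calibration(n); return np.array(c["camera_matrix"]),c["k1"],np.array(c["eye"]),c["orientation"]
def rot(o):
    from scipy.spatial.transform import Rotation as R
    o=np.array(o)
    return o if o.shape==(3,3) else (R.from_euler('xyz',o).as_matrix() if o.size==3 else R.from_quat(o).as_matrix())
def pt(n,u,v,z):
    K,k1,e,o=cam(n); d=np.array([(u-K[0,2])/K[0,0],(v-K[1,2])/K[1,1]]); s=d.copy()
    for _ in range(30): s=d/(1+k1*(s@s))
    r=rot(o)@np.array([s[0],-s[1],-1]); return e+r*(z-e[2])/r[2]
def px(n,p):
    K,k1,e,o=cam(n); q=rot(o).T@(np.array(p)-e); s=np.array([q[0],-q[1]])/-q[2]; s=s*(1+k1*(s@s))
    return K[0,0]*s[0]+K[0,2],K[1,1]*s[1]+K[1,2]
def save(n,f,crop=None,sc=1):
    im=snapshot(n)[:,:,::-1]
    if crop: a,b,c,d=crop; im=im[b:d,a:c]
    cv2.imwrite('pics/'+f,cv2.resize(im,None,fx=sc,fy=sc,interpolation=cv2.INTER_CUBIC))
E
python3 - <<'E'
from h import *
print(calibration("top"),calibration("scene"),get_obs())
save("top","t0.png");save("scene","s0.png")
E
```

```text
{'camera_matrix': array([[604.18403555,   0.        , 317.81221542],
       [  0.        , 604.18403555, 220.47825879],
       [  0.        ,   0.        ,   1.        ]]), 'k1': 0.06452200122888944, 'eye': array([ 0.41568174, -0.11528385,  1.52565047]), 'orientation': array([ 0.11110795,  0.01415215, -1.57721778])} {'camera_matrix': array([[482.75300459,   0.        , 315.70626455],
       [  0.        , 482.75300459, 241.68160745],
       [  0.        ,   0.        ,   1.        ]]), 'k1': -0.12309295842673341, 'eye': array([ 0.06676632, -0.85059674,  0.57477153]), 'orientation': array([ 1.04942567, -0.00577677, -0.61485881])} {'time': 0.0, 'joint_positions': array([ 1.00887565e+00,  8.79506294e-02,  1.37222402e+00,  8.42988642e-06,
        1.68361696e+00, -1.03074619e-01]), 'qvel': array([-0.00128073,  0.00047362, -0.00114303,  0.00044857, -0.00173021,
       -0.00071055]), 'joint_torque': array([-1.12056284e-06, -3.40190399e+01, -3.02422214e+01,  7.15198182e-02,
        3.32456455e-02, -1.78451728e-04]), 'tool_pos': array([0.24329866, 0.49265053, 0.20432192]), 'ee_rot': array([-3.13940623e+00, -2.34589336e-04,  2.68274728e+00]), 'wrist_force': array([-0.2153233 , -0.04752359, -0.18843843]), 'wrist_torque': array([0.03175515, 0.02287731, 0.01560678]), 'width': 0.0939730645099944}
```

View pics/t0.png

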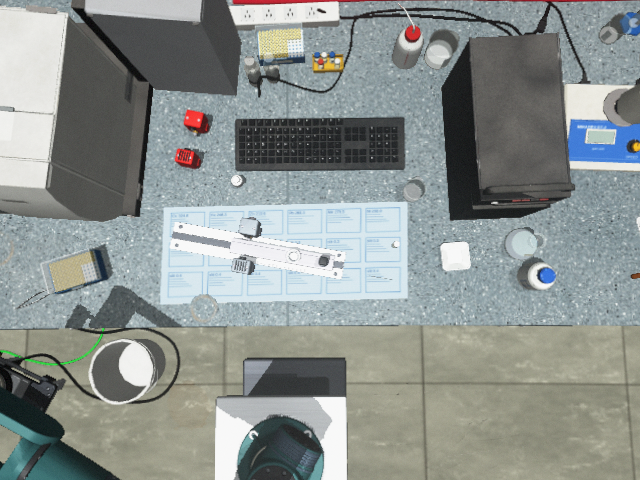

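View pics/s0.png

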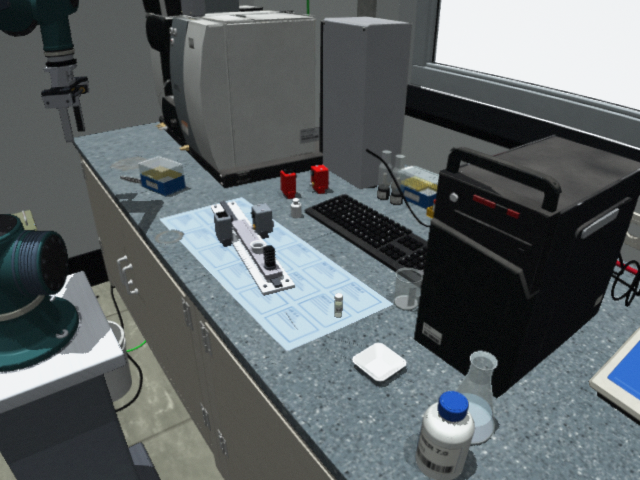

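Candidates in the top view:
- **Vial:** (395,244), a small white cap to the right of the rail. The round object at (237,180) looks like the calibration weight.
- **Head:** grey blocks at (250,227) and (242,265). The red pair at (196,121) and (187,157) is the decoy.
- **Other:** beaker (414,188), boat (455,256), post (324,261), pocket (293,256).

I'll check these in close crops.

Run:
```python
from h import *
a=snapshot("top")[205:295,160:420,::-1]; b=snapshot("scene")[190:330,200:360,::-1]
cv2.imwrite('pics/t1.png',cv2.resize(a,None,fx=3,fy=3,interpolation=cv2.INTER_CUBIC))
cv2.imwrite('pics/s1.png',cv2.resize(b,None,fx=4,fy=4,interpolation=cv2.INTER_CUBIC))
```

```text
(no output)
```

View pics/t1.png

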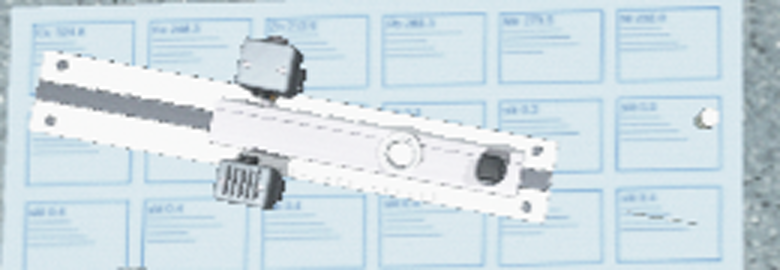

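View pics/s1.png

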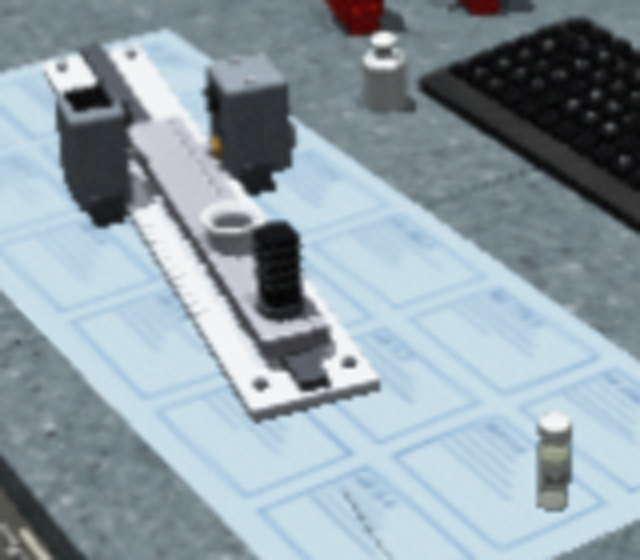

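Run:
```python
from h import *
np.set_printoptions(precision=4,suppress=True)
T=lambda X,Y,z:pt("top",160+(X+.5)/3-.5,205+(Y+.5)/3-.5,z)
S=lambda X,Y,z:pt("scene",200+(X+.5)/4-.5,190+(Y+.5)/4-.5,z)
c=[T(*p,.01) for p in [(46,52),(30,130),(545,222),(556,140)]]
for q in c: print(q)
print('len',np.linalg.norm(c[0]-c[3]),np.linalg.norm(c[1]-c[2]),'w',np.linalg.norm(c[0]-c[1]),np.linalg.norm(c[2]-c[3]))
mid=sum(c)/4; d=(c[0]+c[1]-c[2]-c[3])[:2]; d/=np.linalg.norm(d); yaw=np.arctan2(-d[0],d[1]); print('mid',mid,'yaw',yaw)
n=np.array([d[1],-d[0]])
def rel(nm,q): r=q[:2]-mid[:2]; print(nm,q,'rail x,y',r@n,r@d)
rel('pocketT',T(400,152,.046)); rel('pocketS',S(233,220,.046))
rel('postT',T(491,166,.078)); rel('postS',S(277,232,.078))
rel('detT',T(268,66,.072)); rel('lampT',T(244,182,.072)); rel('detS',S(245,72,.072)); rel('lampS',S(90,98,.072))
for k,q in dict(vT=T(702,118,.048),vS=S(555,422,.048),vSbot=S(552,505,0)).items(): print(k,q)
```

```text
[0.5839 0.2655 0.01  ]
[0.5184 0.2775 0.01  ]
[ 0.4384 -0.1527  0.01  ]
[ 0.5065 -0.1626  0.01  ]
len 0.4350179974446341 0.4374911145157245 w 0.06665017989565544 0.06883833798715792
mid [0.5118 0.0569 0.01  ] yaw -0.18138762804068595
pocketT [ 0.4955 -0.0341  0.046 ] rail x,y 0.0003593137193053167 -0.09244227709919035
pocketS [ 0.4893 -0.0393  0.046 ] rail x,y -0.004781045775966133 -0.09867641305042253
postT [ 0.4821 -0.1084  0.078 ] rail x,y 0.0005788155672561413 -0.16800152374964591
postS [ 0.4762 -0.1116  0.078 ] rail x,y -0.004673098294404845 -0.17219422969635023
detT [0.5643 0.0709 0.072 ] rail x,y 0.0490663548390792 0.023215417336818762
lampT [0.4711 0.0895 0.072 ] rail x,y -0.04596117702398786 0.024675603590693894
detS [0.5606 0.0704 0.072 ] rail x,y 0.045495368763547595 0.022089744277741942
lampS [0.4691 0.092  0.072 ] rail x,y -0.04834376273594433 0.026755708753327136
vT [ 0.5214 -0.2804  0.048 ]
vS [ 0.5187 -0.2882  0.048 ]
vSbot [ 0.5183 -0.2888  0.    ]
```

Request:
step_arm(increments="0 0 0 0 0 0.14; 0 0 0 0 0 0.14; 0 0 0 0 0 0.14; 0 0 0 0 0 0.14; 0 0 0 0 0 0.14", claw=-1)

```text
time: 0.7
tool_pos: [0.2435, 0.493, 0.2052]
ee_rot: [-3.141, 0.0, 1.977]
wrist_force: [-0.5, 0.7, -0.2]
width: 0.094
```

Request:
step_arm(increments="0 0 0 0 0 0.14; 0 0 0 0 0 0.14; 0 0 0 0 0 0.14; 0 0 0 0 0 0.14; 0 0 0 0 0 0.034")

```text
time: 1.2
tool_pos: [0.2435, 0.493, 0.2052]
ee_rot: [-3.141, 0.001, 1.386]
wrist_force: [0.2, 0.3, -0.0]
width: 0.094
```

```bash
cat >> h.py <<'E'
from scipy.spatial.transform import Rotation as R
def go(p,yaw=None):
    s=get_obs(); M=R.from_euler('xyz',s['ee_rot']).as_matrix()
    print('t',round(s['time'],2),'tcp',np.round(s['tool_pos'],4),'rpy',np.round(s['ee_rot'],4),'F',np.round(s['wrist_force'],1),'w',round(s['width'],4),'j6',round(s['joint_positions'][5],2))
    print('shift cm',np.round(M.T@(np.array(p)-s['tool_pos'])*100,2))
E
python3 -c "
from h import *
go([.520,-.284,.2]); import bench
print(globals().get('hold_point_z'), [k for k in dir(bench) if 'hold' in k or not k.startswith('_')])"
```

```text
t 1.2 tcp [0.2435 0.493  0.2052] rpy [-3.1414e+00  6.0000e-04  1.3856e+00] F [ 0.2  0.3 -0. ] w 0.094 j6 1.19
shift cm [-71.28  41.48   0.55]
0.0188 ['IKError', 'calibration', 'close_job', 'get_obs', 'hold_point_z', 'snapshot']
```

Request:
step_arm(increments="-3.56 2.07 0 0 0 0; -3.56 2.07 0 0 0 0; -3.56 2.07 0 0 0 0; -3.56 2.07 0 0 0 0; -3.56 2.07 0 0 0 0")

```text
time: 1.7
tool_pos: [0.3133, 0.2978, 0.2053]
ee_rot: [3.141, 0.0, 1.389]
wrist_force: [0.6, -0.1, -0.8]
width: 0.0941
```

Request:
step_arm(increments="-3.56 2.07 0 0 0 0; -3.56 2.07 0 0 0 0; -3.56 2.07 0 0 0 0; -3.56 2.07 0 0 0 0; -3.56 2.07 0 0 0 0")

```text
time: 2.2
tool_pos: [0.3829, 0.104, 0.2055]
ee_rot: [3.141, -0.0, 1.389]
wrist_force: [0.7, -0.3, 0.0]
width: 0.0942
```

Request:
step_arm(increments="-3.56 2.07 0 0 0 0; -3.56 2.07 0 0 0 0; -3.56 2.07 0 0 0 0; -3.56 2.07 0 0 0 0; -3.56 2.07 0 0 0 0")

```text
time: 2.7
tool_pos: [0.4525, -0.09, 0.2054]
ee_rot: [3.141, -0.0, 1.388]
wrist_force: [0.2, -0.2, 0.4]
width: 0.0939
```

Request:
step_arm(increments="-3.56 2.07 0 0 0 0; -3.56 2.07 0 0 0 0; -3.56 2.07 0 0 0 0; -3.56 2.07 0 0 0 0; -3.56 2.07 0 0 0 0")

```text
time: 3.2
tool_pos: [0.5221, -0.2837, 0.2051]
ee_rot: [-3.141, -0.0, 1.389]
wrist_force: [0.4, -0.6, 0.5]
width: 0.0939
```

Request:
step_arm(increments="0 0 3 0 0 0; 0 0 3 0 0 0; 0 0 3 0 0 0; 0 0 1 0 0 0; 0 0 0 0 0 0")

```text
time: 3.7
tool_pos: [0.5207, -0.2812, 0.1033]
ee_rot: [-3.137, -0.002, 1.389]
wrist_force: [-0.3, 0.0, 0.0]
width: 0.0944
```

```bash
python3 -c "
from h import *
go([.520,-.284,.017])
s=get_obs(); print(px('scene',s['tool_pos']),px('top',s['tool_pos']))
save('scene','s2.png',(260,200,420,340),4)"
```

```text
t 3.7 tcp [ 0.5207 -0.2812  0.1033] rpy [-3.1373e+00 -1.9000e-03  1.3888e+00] F [-0.3  0.   0. ] w 0.0944 j6 -0.41
shift cm [-0.3   0.02  8.62]
(np.float64(337.80942785333303), np.float64(267.89071425005807)) (np.float64(396.617888266379), np.float64(242.58488546114046))
```

View pics/s2.png

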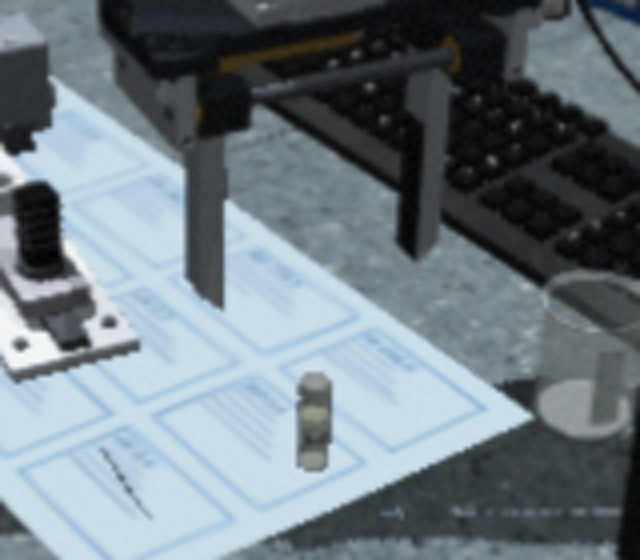

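The picture shows the fingertips at (210,300) and (418,255) in the crop, straddling the vial at (314,420). The midpoint agrees with the projected TCP to about 1 px. I'll lower and grip.

Request:
step_arm(increments="-0.25 0 2 0 0 0; 0 0 2 0 0 0; 0 0 2 0 0 0; 0 0 1.6 0 0 0; 0 0 0.8 0 0 0")

```text
time: 4.25
tool_pos: [0.5221, -0.2848, 0.0223]
ee_rot: [3.14, 0.001, 1.389]
wrist_force: [-0.3, -0.1, 0.5]
width: 0.094
```

Request:
step_arm(increments="0 0 0 0 0 0; 0 0 0 0 0 0; 0 0 0 0 0 0; 0 0 0 0 0 0; 0 0 0 0 0 0", claw=1)

```text
time: 4.75
tool_pos: [0.5218, -0.2848, 0.0223]
ee_rot: [3.14, 0.0, 1.389]
wrist_force: [0.0, -0.7, 0.9]
width: 0.0575
```

Request:
step_arm(increments="0 0 0 0 0 0; 0 0 0 0 0 0; 0 0 0 0 0 0; 0 0 0 0 0 0; 0 0 0 0 0 0")

```text
time: 5.25
tool_pos: [0.5214, -0.2845, 0.0214]
ee_rot: [-3.142, -0.0, 1.389]
wrist_force: [-0.3, 0.1, 0.4]
width: 0.017
```

Request:
step_arm(increments="0 0 0 0 0 0; 0 0 0 0 0 0; 0 0 0 0 0 0; 0 0 -0.5 0 0 0; 0 0 -1.5 0 0 0")

```text
time: 5.75
tool_pos: [0.5203, -0.2837, 0.0404]
ee_rot: [-3.138, -0.002, 1.389]
wrist_force: [-0.2, 0.3, -1.0]
width: 0.015
```

Request:
step_arm(increments="0 0 -2 0 0 0; 0 0 -3 0 0 0; 0 0 -2 0 0 0; 0 0 -1 0 0 0; 0 0 0 0 0 0")

```text
time: 6.25
tool_pos: [0.5226, -0.2853, 0.1244]
ee_rot: [3.137, 0.002, 1.389]
wrist_force: [-1.1, 0.5, 0.6]
width: 0.015
```

```bash
python3 -c "
from h import *
go([.4955-.018,-.0341-.001,.15])
s=get_obs(); print(px('scene',s['tool_pos']),px('top',s['tool_pos']))
save('scene','s3.png',(260,160,420,300),4)"
```

```text
t 6.25 tcp [ 0.5226 -0.2853  0.1244] rpy [3.1369e+00 2.0000e-03 1.3888e+00] F [-1.1  0.5  0.6] w 0.015 j6 -0.41
shift cm [23.78 -8.95 -2.65]
(np.float64(340.3994217415485), np.float64(258.5228002805608)) (np.float64(399.4090092059596), np.float64(241.0781101643351))
```

View pics/s3.png

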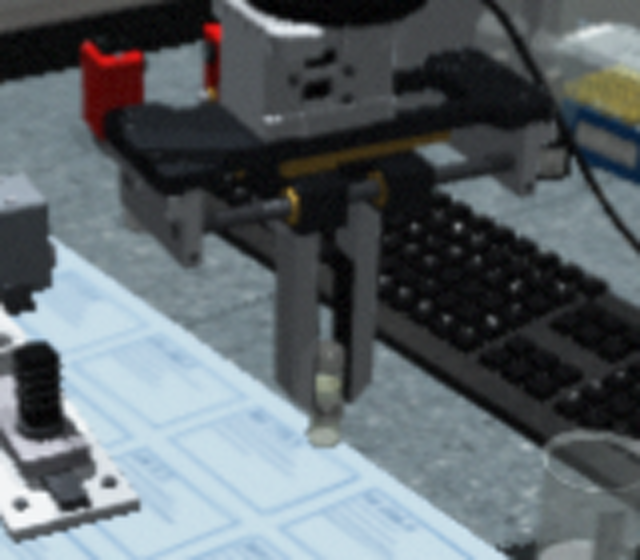

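Request:
step_arm(increments="3 -0.9 0 0 0 0; 3 -0.9 0 0 0 0; 3 -0.9 0 0 0 0; 3 -0.9 0 0 0 0; 3 -0.9 0 0 0 0")

```text
time: 6.8
tool_pos: [0.5029, -0.1273, 0.1195]
ee_rot: [-3.138, -0.001, 1.389]
wrist_force: [0.2, 0.9, -0.3]
width: 0.0152
```

Request:
step_arm(increments="3 -0.9 0 0 0 0; 3 -0.9 0 0 0 0; 2 -0.6 0 0 0 0; 0.9 -0.3 0 0 0 0; 0 0 0 0 0 0")

```text
time: 7.3
tool_pos: [0.4931, -0.0355, 0.1203]
ee_rot: [-3.139, 0.0, 1.391]
wrist_force: [-0.2, -0.1, 0.2]
width: 0.0154
```

Request:
step_arm(increments="0 0 1 0 0 0; 0 0 2 0 0 0; 0 0 1 0 0 0; 0 0 0 0 0 0; 0 0 0 0 0 0")

```text
time: 7.8
tool_pos: [0.4938, -0.037, 0.0812]
ee_rot: [-3.141, 0.0, 1.388]
wrist_force: [0.4, -0.3, 0.2]
width: 0.0151
```

```bash
python3 -c "
from h import *
go([.493,-.036,.051])
save('scene','s4.png',(215,190,315,280),8)"
```

```text
t 7.8 tcp [ 0.4938 -0.037   0.0812] rpy [-3.1409e+00  1.0000e-04  1.3879e+00] F [ 0.4 -0.3  0.2] w 0.0151 j6 -0.01
shift cm [ 0.08 -0.1   3.02]
```

View pics/s4.png

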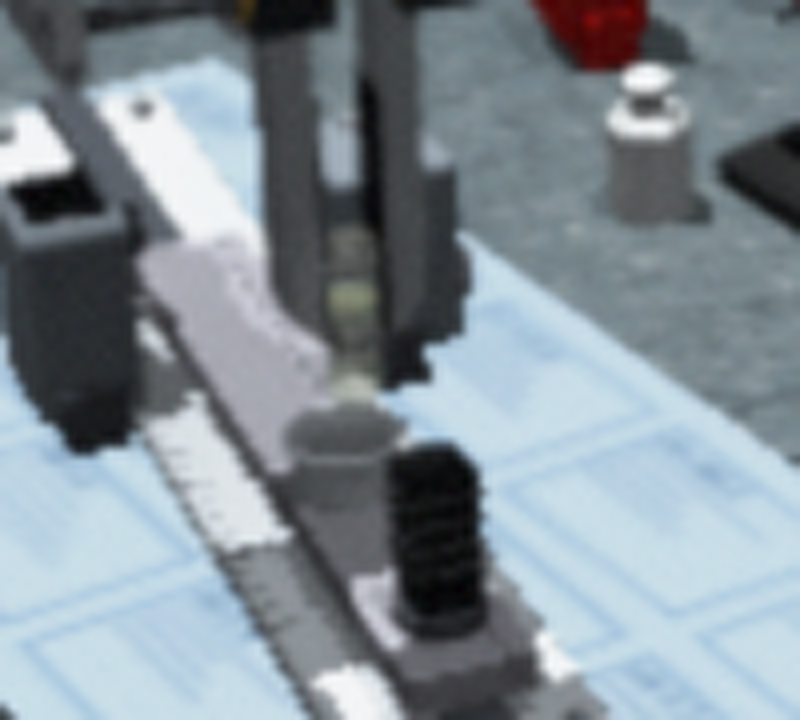

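The vial's bottom is near (354,393) in the crop, just above the pocket rim, whose centre is at (345,436). I'll compute the offset.

```bash
python3 -c "
from h import *
S=lambda X,Y,z:pt('scene',215+(X+.5)/8-.5,190+(Y+.5)/8-.5,z)[:2]
r=S(346,436,.046)
d=np.array([.18,.984]);n=np.array([.984,-.18])
print(r)
for y in (390,397):
  for z in (.0585,.0607):
    q=S(354,y,z)-r; print(y,z,'rail x,y mm',q@n*1000,q@d*1000)
q=S(351,235,.1087)-r; print('cap',q@n*1000,q@d*1000)
im=snapshot('top')[:,:,::-1]
cv2.imwrite('pics/t4.png',cv2.resize(im[215:300,230:350],None,fx=6,fy=6,interpolation=cv2.INTER_CUBIC))"
```

```text
[ 0.49040197 -0.03706565]
390 0.0585 rail x,y mm 3.700704759729282 2.0319561641653947
390 0.0607 rail x,y mm 2.5325797377331924 -1.712899088641707
397 0.0585 rail x,y mm 2.439160931447233 -1.6288534691325198
397 0.0607 rail x,y mm 1.2764117558523826 -5.358108827705378
cap 3.5337466119697805 -4.051355600729646
```

Request:
step_arm(increments="0.2 -0.2 0 0 0 0; 0 0 0.6 0 0 0; 0 0 0.6 0 0 0; 0 0 0.4 0 0 0; 0 0 0 0 0 0")

```text
time: 8.4
tool_pos: [0.4915, -0.0339, 0.0643]
ee_rot: [-3.14, -0.0, 1.389]
wrist_force: [-0.3, -0.4, 0.6]
width: 0.015
```

Request:
step_arm(increments="0 0 0.3 0 0 0; 0 0 0.3 0 0 0; 0 0 0.2 0 0 0; 0 0 0 0 0 0; 0 0 0 0 0 0")

```text
time: 8.9
tool_pos: [0.4922, -0.0338, 0.0573]
ee_rot: [-3.141, -0.0, 1.389]
wrist_force: [-0.0, 0.8, 0.3]
width: 0.0147
```

Request:
step_arm(increments="0 0 0.2 0 0 0; 0 0 0.1 0 0 0; 0 0 0.1 0 0 0; 0 0 0 0 0 0; 0 0 0 0 0 0")

```text
time: 9.4
tool_pos: [0.4924, -0.034, 0.0535]
ee_rot: [3.141, -0.0, 1.389]
wrist_force: [0.9, 1.3, 0.7]
width: 0.0151
```

Request:
step_arm(increments="0 0 0.1 0 0 0; 0 0 0 0 0 0; 0 0 0.1 0 0 0; 0 0 0 0 0 0; 0 0 0 0 0 0")

```text
time: 9.9
tool_pos: [0.4925, -0.0342, 0.0522]
ee_rot: [3.141, 0.0, 1.389]
wrist_force: [-0.7, 2.2, 5.9]
width: 0.015
```

Request:
step_arm(increments="0 0 0 0 0 0; 0 0 0 0 0 0; 0 0 0 0 0 0; 0 0 0 0 0 0; 0 0 0 0 0 0", claw=0)

```text
time: 10.4
tool_pos: [0.4921, -0.0341, 0.0512]
ee_rot: [-3.141, 0.0, 1.389]
wrist_force: [0.1, 0.2, 0.8]
width: 0.0465
```

```bash
python3 -c "
from h import *
go([.493,-.036,.051])
save('scene','s5.png',(215,190,315,280),8)"
```

```text
t 10.4 tcp [ 0.4921 -0.0341  0.0512] rpy [-3.1411e+00  1.0000e-04  1.3888e+00] F [0.1 0.2 0.8] w 0.0465 j6 -0.0
shift cm [-0.17  0.12  0.02]
```

View pics/s5.png

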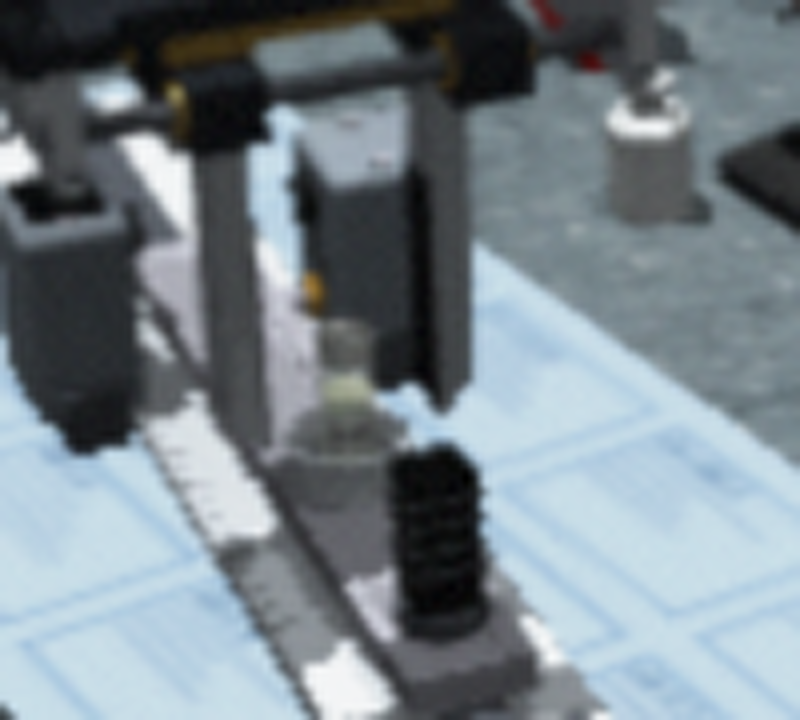

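Request:
step_arm(increments="0 0 -0.5 0 0 0; 0 0 -1.5 0 0 0; 0 0 -2 0 0 0; 0 0 -1.5 0 0 0; 0 0 -0.5 0 0 0")

```text
time: 10.95
tool_pos: [0.4936, -0.0343, 0.1139]
ee_rot: [3.137, -0.0, 1.389]
wrist_force: [0.2, -0.9, -0.1]
width: 0.0471
```

Request:
step_arm(increments="-1.5 0 0 0 0 0; -2 0 0 0 0 0; -2 0 0 0 0 0; -1.5 0 0 0 0 0; -0.6 0 0 0 0 0")

```text
time: 11.45
tool_pos: [0.478, -0.1098, 0.111]
ee_rot: [-3.141, 0.0, 1.387]
wrist_force: [0.6, -0.2, -0.4]
width: 0.0468
```

Request:
step_arm(increments="0 0 0 0 0 0; 0 0 1 0 0 0; 0 0 1 0 0 0; 0 0 1 0 0 0; 0 0 0 0 0 0")

```text
time: 11.95
tool_pos: [0.4769, -0.1078, 0.0788]
ee_rot: [-3.137, -0.001, 1.39]
wrist_force: [-0.4, 0.6, -0.7]
width: 0.0468
```

```bash
python3 -c "
from h import *
go([.4785,-.109,.041])
save('scene','s6.png',(215,190,315,280),8)"
```

```text
t 11.95 tcp [ 0.4769 -0.1078  0.0788] rpy [-3.1368e+00 -9.0000e-04  1.3895e+00] F [-0.4  0.6 -0.7] w 0.0468 j6 -0.16
shift cm [-0.1   0.2   3.78]
```

View pics/s6.png

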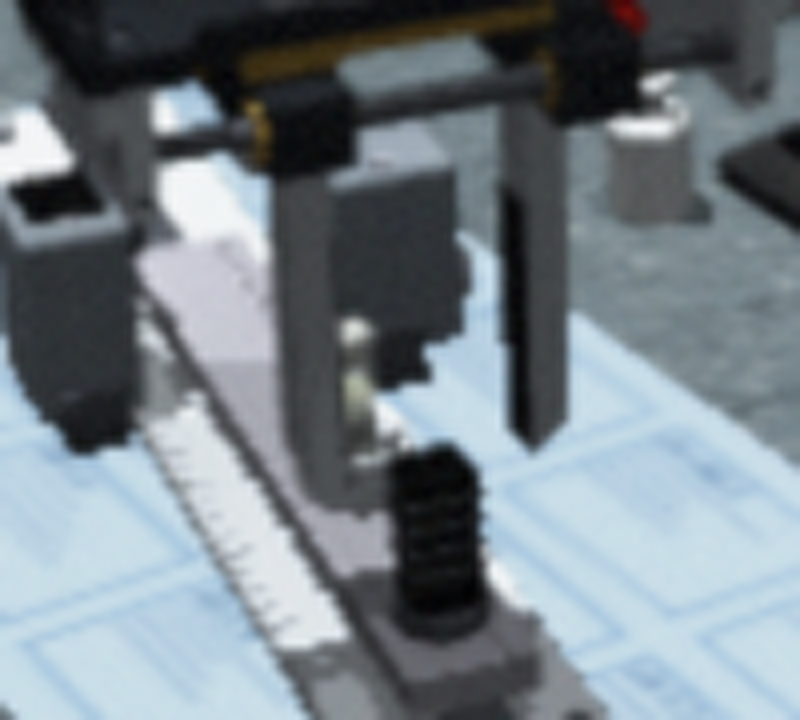

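The fingertips at (330,503) and (540,445) straddle the post top at (435,460), and the vial stands upright. I'll lower and grip the post.

Request:
step_arm(increments="0.2 0 0.8 0 0 0; 0 0 1 0 0 0; 0 0 1 0 0 0; 0 0 0.7 0 0 0; 0 0 0.2 0 0 0")

```text
time: 12.5
tool_pos: [0.478, -0.1066, 0.0429]
ee_rot: [-3.139, -0.0, 1.389]
wrist_force: [0.1, -0.0, -0.1]
width: 0.0472
```

Request:
step_arm(increments="0 0 0 0 0 0; 0 0 0 0 0 0; 0 0 0 0 0 0; 0 0 0 0 0 0; 0 0 0 0 0 0", claw=1)

```text
time: 13.0
tool_pos: [0.4786, -0.1069, 0.045]
ee_rot: [-3.141, 0.0, 1.389]
wrist_force: [-3.2, 0.0, 2.6]
width: 0.0196
```

Request:
step_arm(increments="0 0 0 0 0 0; 0 0 0 0 0 0; 0 0 0 0 0 0; 0.5 0 0 0 0 0; 0.5 0 0 0 0 0")

```text
time: 13.5
tool_pos: [0.4803, -0.098, 0.0449]
ee_rot: [-3.141, 0.002, 1.388]
wrist_force: [-5.0, -2.6, 4.5]
width: 0.0198
```

Request:
step_arm(increments="0.8 -0.1 0 0 0 0; 0.8 0 0 0 0 0; 0.8 0 0 0 0 0; 0.8 0 0 0 0 0; 0.8 0 0 0 0 0")

```text
time: 14.0
tool_pos: [0.488, -0.0572, 0.045]
ee_rot: [3.139, 0.0, 1.389]
wrist_force: [1.3, -5.0, 3.1]
width: 0.02
```

Request:
step_arm(increments="0.8 0 0 0 0 0; 0.8 0 0 0 0 0; 0.8 0 0 0 0 0; 0.6 0 0 0 0 0; 0.4 0 0 0 0 0")

```text
time: 14.5
tool_pos: [0.4943, -0.0233, 0.0449]
ee_rot: [3.139, -0.001, 1.389]
wrist_force: [4.4, -3.4, 4.3]
width: 0.0198
```

Request:
step_arm(increments="0.2 0 0 0 0 0; 0.2 0 0 0 0 0; 0.1 0 0 0 0 0; 0 0 0 0 0 0; 0 0 0 0 0 0")

```text
time: 15.0
tool_pos: [0.4953, -0.0182, 0.0449]
ee_rot: [3.139, -0.002, 1.389]
wrist_force: [4.8, 0.0, 3.8]
width: 0.0199
```

```bash
python3 -c "
from h import *
go([.4785,-.109,.041])
save('top','t7.png',(220,210,320,285),8)
f=[get_obs()['wrist_force'] for _ in range(5)];print(np.mean(f,0)@[.18,.984,0])"
```

```text
t 15.0 tcp [ 0.4953 -0.0182  0.0449] rpy [ 3.139e+00 -2.100e-03  1.389e+00] F [4.8 0.  3.8] w 0.0199 j6 0.03
shift cm [-9.24 -0.01  0.37]
-0.12702578817361243
```

View pics/t7.png

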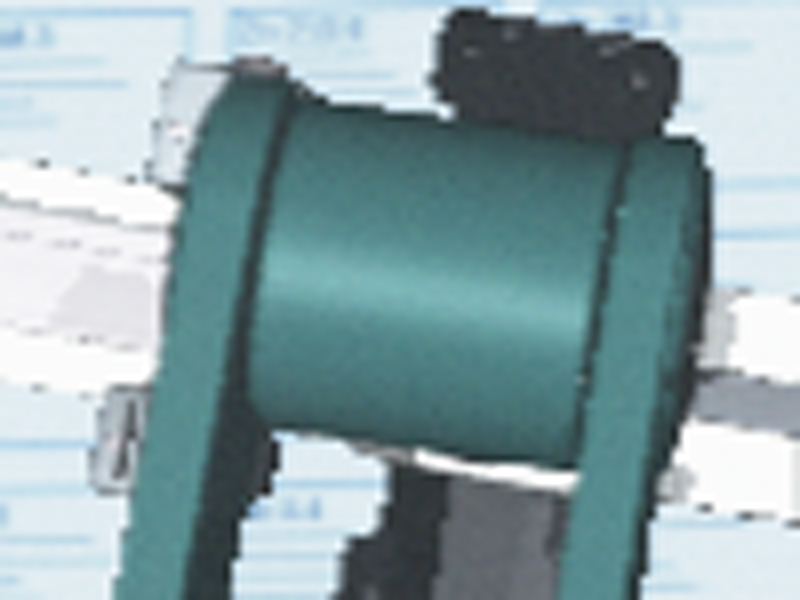

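The arm hides the slide from the top camera, so I'll use force feedback and the scene view from here. I've gone about 90 mm and expect the notch at about 116–123 mm.

Request:
step_arm(increments="0.3 0 0 0 0 0; 0.3 0 0 0 0 0; 0.3 0 0 0 0 0; 0.2 0 0 0 0 0; 0.1 0 0 0 0 0")

```text
time: 15.55
tool_pos: [0.4974, -0.0069, 0.0449]
ee_rot: [3.139, -0.001, 1.389]
wrist_force: [4.8, -3.1, 4.0]
width: 0.0199
```

Request:
step_arm(increments="0.1 0 0 0 0 0; 0.1 0 0 0 0 0; 0.1 0 0 0 0 0")

```text
time: 15.85
tool_pos: [0.4979, -0.0041, 0.045]
ee_rot: [3.139, -0.001, 1.389]
wrist_force: [4.5, -3.7, 3.7]
width: 0.02
```

Request:
step_arm(increments="0.1 0 0 0 0 0; 0.1 0 0 0 0 0")

```text
time: 16.05
tool_pos: [0.4983, -0.0022, 0.045]
ee_rot: [3.139, -0.001, 1.389]
wrist_force: [4.8, -2.4, 3.5]
width: 0.0195
```

```bash
python3 -c "
from h import *
go([.4785,-.109,.041])
save('scene','s7.png',(210,170,310,250),8)"
```

```text
t 16.05 tcp [ 0.4983 -0.0022  0.045 ] rpy [ 3.1389e+00 -8.0000e-04  1.3888e+00] F [ 4.8 -2.4  3.5] w 0.0195 j6 0.06
shift cm [-1.087e+01 -1.000e-02  3.900e-01]
```

View pics/s7.png

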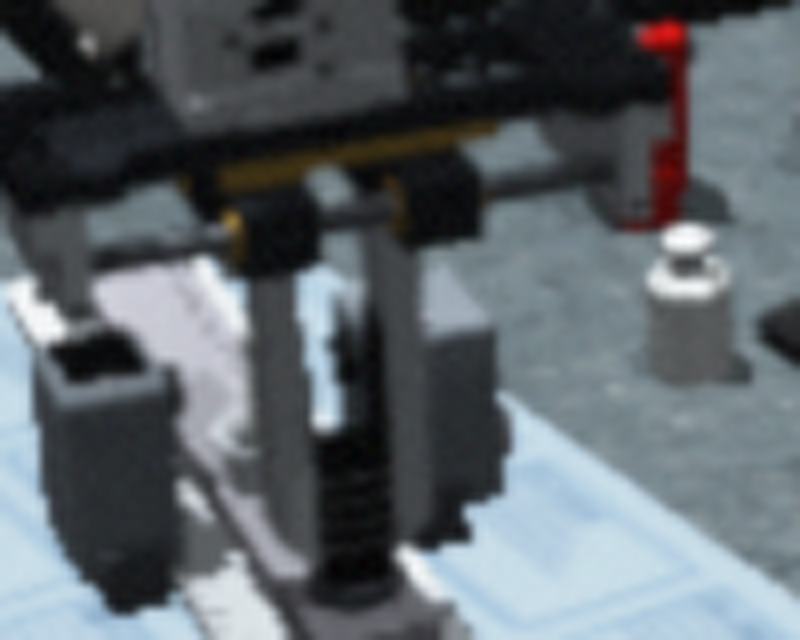

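Request:
step_arm(increments="0.1 0 0 0 0 0")

```text
time: 16.2
tool_pos: [0.4985, -0.0012, 0.045]
ee_rot: [3.139, -0.001, 1.389]
wrist_force: [5.0, -2.1, 3.3]
width: 0.02
```

Request:
step_arm(increments="0.1 0 0 0 0 0")

```text
time: 16.3
tool_pos: [0.4986, -0.0002, 0.045]
ee_rot: [3.139, -0.001, 1.389]
wrist_force: [4.9, -3.0, 3.2]
width: 0.0198
```

Request:
step_arm(increments="0.1 0 0 0 0 0")

```text
time: 16.4
tool_pos: [0.4988, 0.0008, 0.0449]
ee_rot: [3.139, -0.001, 1.389]
wrist_force: [5.0, -4.1, 3.3]
width: 0.0203
```

Request:
step_arm(increments="0.1 0 0 0 0 0")

```text
time: 16.5
tool_pos: [0.499, 0.0017, 0.0449]
ee_rot: [3.139, -0.001, 1.389]
wrist_force: [4.3, -3.5, 3.1]
width: 0.0199
```

Request:
step_arm(increments="0.1 0 0 0 0 0")

```text
time: 16.6
tool_pos: [0.4992, 0.0028, 0.0449]
ee_rot: [3.139, -0.001, 1.389]
wrist_force: [5.0, -2.6, 3.0]
width: 0.0199
```

Request:
step_arm(increments="0.1 0 0 0 0 0")

```text
time: 16.7
tool_pos: [0.4994, 0.0039, 0.0449]
ee_rot: [3.139, -0.001, 1.389]
wrist_force: [4.8, -2.1, 3.6]
width: 0.0197
```

Request:
step_arm(increments="0.1 0 0 0 0 0")

```text
time: 16.8
tool_pos: [0.4996, 0.0052, 0.0449]
ee_rot: [3.139, -0.002, 1.389]
wrist_force: [4.6, -1.4, 2.2]
width: 0.0197
```

Request:
step_arm(increments="0.1 0 0 0 0 0")

```text
time: 16.9
tool_pos: [0.4999, 0.0066, 0.0449]
ee_rot: [3.139, -0.003, 1.389]
wrist_force: [6.5, 0.5, 3.3]
width: 0.0199
```

Request:
step_arm(increments="0.1 0 0 0 0 0")

```text
time: 17.0
tool_pos: [0.5002, 0.008, 0.0449]
ee_rot: [3.139, -0.004, 1.389]
wrist_force: [5.8, 1.7, 3.5]
width: 0.0198
```

The ball is now drawing the slide forward: Fy went from −2.6 to +1.7 N. Finer steps from here.

Request:
step_arm(increments="0.05 0 0 0 0 0")

```text
time: 17.1
tool_pos: [0.5004, 0.0088, 0.0449]
ee_rot: [3.139, -0.004, 1.389]
wrist_force: [6.7, 1.8, 2.5]
width: 0.0198
```

Request:
step_arm(increments="0.05 0 0 0 0 0")

```text
time: 17.2
tool_pos: [0.5004, 0.0092, 0.0449]
ee_rot: [3.139, -0.004, 1.389]
wrist_force: [5.9, 0.9, 2.5]
width: 0.0199
```

Request:
step_arm(increments="0 0 0 0 0 0; 0 0 0 0 0 0")

```text
time: 17.4
tool_pos: [0.5005, 0.0094, 0.0449]
ee_rot: [3.139, -0.004, 1.389]
wrist_force: [5.8, 2.4, 2.4]
width: 0.0198
```

Request:
step_arm(increments="0.05 0 0 0 0 0; 0 0 0 0 0 0")

```text
time: 17.6
tool_pos: [0.5005, 0.0099, 0.0449]
ee_rot: [3.139, -0.004, 1.389]
wrist_force: [7.1, 1.7, 2.5]
width: 0.0197
```

Request:
step_arm(increments="0.05 0 0 0 0 0; 0 0 0 0 0 0")

```text
time: 17.8
tool_pos: [0.5006, 0.0102, 0.0449]
ee_rot: [3.139, -0.004, 1.389]
wrist_force: [6.2, 0.9, 2.1]
width: 0.02
```

Request:
step_arm(increments="0.05 0 0 0 0 0; 0 0 0 0 0 0")

```text
time: 18.0
tool_pos: [0.5006, 0.0103, 0.0449]
ee_rot: [3.139, -0.003, 1.389]
wrist_force: [6.0, 0.1, 2.9]
width: 0.02
```

Request:
step_arm(increments="0.05 0 0 0 0 0; 0 0 0 0 0 0")

```text
time: 18.2
tool_pos: [0.5006, 0.0103, 0.0449]
ee_rot: [3.139, -0.002, 1.389]
wrist_force: [5.1, -0.8, 3.4]
width: 0.0196
```

Request:
step_arm(increments="0.05 0 0 0 0 0; 0 0 0 0 0 0; 0 0 0 0 0 0")

```text
time: 18.5
tool_pos: [0.5006, 0.0104, 0.0449]
ee_rot: [3.139, -0.001, 1.389]
wrist_force: [4.5, -1.9, 2.7]
width: 0.0201
```

```bash
python3 -c "
from h import *
go([.5006,.0103,.045])
save('scene','s8.png',(210,170,310,250),8)"
```

```text
t 18.5 tcp [0.5006 0.0104 0.0449] rpy [ 3.1388e+00 -1.5000e-03  1.3889e+00] F [ 4.5 -1.9  2.7] w 0.0201 j6 0.09
shift cm [-0.01  0.   -0.01]
```

View pics/s8.png

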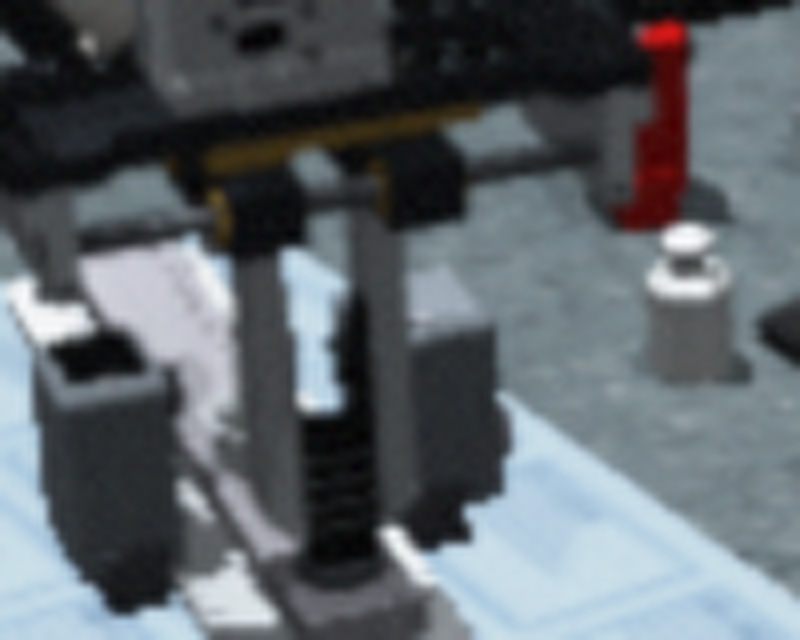

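Request:
step_arm(increments="0 0 0 0 0 0; 0 0 0 0 0 0; 0 0 0 0 0 0; 0 0 0 0 0 0; 0 0 0 0 0 0")

```text
time: 19.05
tool_pos: [0.5007, 0.0104, 0.0449]
ee_rot: [3.139, -0.002, 1.389]
wrist_force: [4.9, -2.2, 3.5]
width: 0.0197
```

```bash
python3 -c "
from h import *
go([.5006,.0103,.045]); print(close_job())"
```

```text
t 19.05 tcp [0.5007 0.0104 0.0449] rpy [ 3.1387e+00 -1.5000e-03  1.3888e+00] F [ 4.9 -2.2  3.5] w 0.0197 j6 0.09
shift cm [-0.01 -0.   -0.01]
the job is handed in; nothing more can be done
None
```

I stood the vial in the pocket and let go, gripped the square post, and slid the slide forward until the ball clicked into the notch. I handed the job in at 19.05 s, still gripping the post; no verdict was reported.

**What the last checks showed:**
- **Notch:** the ball first pulled the slide forward. The slide then stayed within 0.1–0.2 mm over the last 1.5 mm of commanded motion. The final force along the rail was about −1 N.
- **Travel:** it moved about 119 mm. The pictures had predicted 116–123 mm.
- **Grip:** the fingers read 19.7 mm on the 20 mm post, with about 5 N of sideways force left at the wrist.

**What I could not confirm:**
- **Vial:** I last saw it upright in the pocket just before gripping the post. At the notch a finger hid it in the scene view, and the arm blocked the top view.
- **Bystanders:** the calibration weight looked unmoved in the last picture. I did not check the beaker and weighing boat again at the end, but I did not work near them.
- **Cameras:** the two views disagreed by about 5–8 mm on some points. I averaged them and corrected with relative views.

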